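# Set the shaft collar on the flat of a whirligig spindle

### The job

With the fingers, feel out the flat on the whirligig's upright dowel and, gripping it there, turn the dowel until the flat squarely faces the notched screwdriver rest on its stand. Then slip the loose square collar upright over the dowel with its thumb-screw squarely over the flat, and hold it hanging there, the screw level with the middle of the notch, so that the screw can be tightened: finish while still gripping the collar, not letting it sink onto the step at the bottom of the flat. Leave the screwdriver, the glue bottle and the wood offcut where they are.

Things in the scene. Friction and masses are not known exactly. Their poses are not given: they have to be found in the camera images.
- shaft: Upright wooden dowel, 22 mm thick, turning endlessly about its vertical axis in the stand (stiff, about 0.06 N m; stays where left; cannot lift or shift). Origin on its axis at table height; top end at 150 mm, bare down to the bearing block's top at 58 mm. +x is the way its flat faces; that starts 40 to 126 degrees counter-clockwise (from above) from the notch. Top rim bevelled 2 mm.
- flat (a point): Middle of the dowel's set-screw flat, 6 mm from the axis, 125 mm above the table; turns with the dowel, +x is the flat's outward normal. The flat is 18 mm wide and 50 mm long, cut 5 mm deep from 100 mm above the table up to the top end; at 100 mm it ends in a step (full round below). Pinched across the flat the dowel measures 17 mm, elsewhere up to 22 mm.
- stand: Wooden stand fixed to the table: base board 180 x 100 x 18 mm, reaching 55 mm behind the dowel and 125 mm before it along +x; bearing block 50 x 60 mm, top at 58 mm with a thin round washer on it. Origin on the table under the dowel's axis, +x towards the notched rest.
- notch (a point): Middle of the notch of the screwdriver rest, a forked wooden upright (44 mm wide, 14 mm thick, top at 134 mm) on the stand, 95 mm from the dowel's axis. The notch is 16 mm wide, open at the top; its middle lies 122 mm above the table. +x points away from the dowel.
- collar: Loose square plywood collar, 44 x 44 mm, 30 mm high, 50 to 100 g, standing on the table, bore upright. Origin: centre of its underside on the bore axis, z up. Round through bore 27 mm wide, rim bevelled 2 mm. The thumb-screw goes through its +x side; its +y and -y sides are plain, 44 mm apart: grip those. It passes over the flat only with the screw on the flat's side, within about 25 degrees.
- screw (a point): Centre of the collar's steel thumb-screw head (16 mm round), 30 mm from the bore axis along the collar's +x, 15 mm above its underside; the head ends 33 mm from the axis. The 5 mm thick shank's tip stands 5 mm into the bore, 8.5 mm from the bore axis.
- screwdriver: Bystander: screwdriver, 200 mm long, lying on the table. Leave it alone.
- glue: Bystander: upright glue bottle, 48 mm in diameter, 130 mm tall; origin at the centre of its underside. Leave it alone.
- offcut: Bystander: wooden offcut, 90 x 45 x 35 mm, lying on the table; origin at the centre of its underside. Leave it alone.
Mind the look-alikes: they are no part of the job. There is more than one size of the collar; the job needs the smaller. There is more than one size of the stand; the job needs the smaller.

How it is judged:
On the way:
1. the fingers, on the dowel, have turned its flat to face the notch within 0.2 rad, with the collar still beside it (angle between the x axis of shaft and the x axis of notch, either way round below 0.2 rad and x of notch in the frame of shaft above 0.05 m and contact force between the fingers and shaft above 1 N and horizontal distance between collar and shaft above 0.05 m), for 0.2 s.
At the end, for the whole second after the job is handed in: The flat faces the notch within 0.25 rad; the collar is round the dowel (axes within 6 mm), upright within 0.12 rad, its screw over the flat within 0.26 rad and within 8 mm of the notch middle's height (resting on the step it is 20 mm low), gripped by the fingers (over 2 N) and still (angle between the x axis of shaft and the x axis of notch, either way round below 0.25 rad and x of notch in the frame of shaft above 0.05 m and horizontal distance between collar and shaft below 0.006 m and angle between the x axis of collar and the x axis of shaft, either way round below 0.26 rad and x of screw in the frame of shaft above 0.015 m and z of screw in the frame of notch between -0.008 and 0.008 m and angle between collar's own z axis and vertical below 0.12 rad and height (world z) of collar above 0.09 m and contact force between the fingers and collar above 2 N and linear speed of collar below 0.02 m/s); the arm keeps its last pose, push and grip.
It fails at once if the screwdriver, the glue bottle or the offcut is shifted by more than 25 mm or the bottle is tipped (distance of any of screwdriver, glue, offcut from where it was at the start of the episode above 0.025 m or angle between glue's own z axis and vertical above 0.5 rad).
It also fails if it takes over 58 s, if anything falls off the work surface, if the arm or the gripper's body presses on something with over 40 N, if the wrist force passes 120 N, or if a joint passes its speed limit or range.

### The arm

A 7-joint arm with a two-finger parallel gripper is mounted at the origin on the work surface. World frame = base frame: x ahead of the robot, y to its left, z up, the work surface at z = 0. Lengths are in m, angles in rad, forces in N, time in s.
With the tool pointing down it reaches from about 0.425 to 0.925 m from the base axis. Payload 6.8 kg.
Tool frame: the origin (TCP) lies at the very end of the fingers, on their centre line; the grasp point (between the pads) lies 19 mm behind it; z points along the fingers, y is the line along which they close (so a half turn about z gives the same grasp; the last joint's range is limited). The gripper opens to 85 mm and grips with 20 to 120 N. Pads are 22 mm wide; open, the fingers measure 114 mm over their backs; the gripper's body (76 mm by 85 mm) begins 54 mm behind the grasp point. The pads swing forward as they close: fully open they stand 13 mm farther back than shut.
Start: joints at [1.208, 0.477, 0.022, 1.555, -0.011, 1.109, -0.083], TCP at [0.17, -0.653, 0.231] pointing down, gripper open.
Joint ranges: [-2.96, 2.96], [-0.34, 2.1], [-1.41, 1.46], [0.24, 2.44], [-1.37, 4.51], [0.17, 1.92], [-2.96, 2.96]. Speed limits (rad/s): [2.39, 2.39, 3.14, 3.14, 3.14, 3.14, 3.14].

### API

Orientations are given as a unit quaternion [w, x, y, z].
In Python, from station import bot gives the robot as it stands.
- The arm moves only by the tool jog_arm, never from a script. Its argument "motion" is a list of rows, each a list of 7 numbers: the turn, a rotation vector about the tool's x, y, z in rad, then the shift along the tool's x, y, z in mm, then the finger opening in mm, from 0 to 85.4. A call has 1 to 10 rows; each row is the pose to reach, as a shift and turn from the pose commanded when the call began, along the tool's axes at that moment; what a row does not reach only later rows make up. A row lasts 1/8 s, in which the tool goes at most 62.5 mm and 10.7 degrees, less where a joint would pass 70% of its speed; a pose out of reach is approached as far as the arm can. A call with a gripper value outside its range is refused whole. The fingers move at their own pace and stop on an object; "grip_force" is the grip in N (left out, the last holds). Time passes only in rows, so rows that repeat a pose let the fingers close. It gives the time, the measured TCP pose, the force, the opening and the grip force at its end, in the units of the state.
- bot.get_obs(): the state, without advancing time (a new reading comes with each control period).
- bot.read_camera(name): name is "scene" or "top" or "wrist"; returns a dict with "pixels" (480x640x3 uint8, red, green, blue), "camera_matrix" (3x3 intrinsics, pixels), "T" (4x4, takes a point from camera to world coordinates); the wrist camera has in their place "tool_from_camera" (4x4, takes a point from camera to tool coordinates, whose origin is the TCP and whose axes are the flange's). Camera axes: x right, y down, z forward; pixel columns grow to the right and rows downward; lengths in m; the calibration is good to about 2 mm. The wrist camera is an equidistant fisheye: a pixel r from the principal point sees the ray r / f radians off the axis. A picture is of the moment at which its call begins: read the wrist's pose just before it. There is no depth.
- bot.hand_in(): hands the job in; it is judged then, once.
Trained networks look in a picture, given as the dict that the camera call returned (one of the last four; its "shot" number tells which), for a name from the list of things; names that differ only in an ending like _2 or _b are one class to them, and where a whole thing is asked for, a point or a joint stands for the part that bears it (a point fixed in the world has none). Each returns a list of dicts, best first, with "score" (0 to 1); they miss things now and then, are a little off and sometimes report something else, mostly with a low value. They report only what shows in the picture. A call takes as long as a camera call. They do not tell look-alikes from the thing itself.
- bot.spot_in(thing, picture): "xy" ([column, row] in pixels, amid what is visible of it).
- bot.tip_of(thing, picture): "xy" ([column, row] in pixels: a listed point, or the origin of a listed thing).
The state is a dict: "t": time; "q": joint angles; "joint_vel": joint speeds; "joint_torque": joint torques, N m; "eef_pos": TCP position; "tool_rot": TCP orientation; "contact_force": force on the tool from outside, world axes, zero at the start; "torque": the same for the moment, N m; "gripper_width": opening from 0.0 (shut) to 1.0 (fully open); "grasp_force": force on a finger pad.
Only numpy, scipy, OpenCV 4.12 (cv2) and the standard library are available. Lean on these libraries where they do the work, as an engineer would, in place of code of your own. Each camera call takes 0.05 s, during which the arm holds its last target. There are 200 camera calls.

## Working session

There is one attempt and no reset: what is moved stays moved. The work goes in short steps, Python scripts to look and compute and a tool call to move; the robot and the scene stay as the last step left them, time stands still between calls to the robot, and variables do not carry over. Pictures are saved under pics/ and viewed, at most 12 in all, crops included, and the job is handed in when it is done.

Besides the shell and the picture viewer there is one more tool, called as name(argument=value, ...) on one line, values as JSON. jog_arm: Moves the arm, as the interface text tells. Its arguments: {"type":"object","properties":{"motion":{"type":"array"},"grip_force":{"type":"number"}},"required":["motion"]}

```bash
ls; mkdir -p pics
cat > h.py <<'E'
import numpy as np,cv2
from station import bot
from scipy.spatial.transform import Rotation as R
def ray(p,xy):
    K=p["camera_matrix"];T=np.array(p["T"])
    d=np.linalg.inv(np.array(K))@np.array([xy[0],xy[1],1.]);d=T[:3,:3]@d
    return T[:3,3],d/np.linalg.norm(d)
def atz(p,xy,z):
    o,d=ray(p,xy);return o+d*(z-o[2])/d[2]
def tri(rays):
    A=np.zeros((3,3));b=np.zeros(3)
    for o,d in rays:
        M=np.eye(3)-np.outer(d,d);A+=M;b+=M@o
    x=np.linalg.solve(A,b);return x,[np.linalg.norm((np.eye(3)-np.outer(d,d))@(x-o)) for o,d in rays]
E
python3 - <<'E'
from h import *
o=bot.get_obs();print({k:np.round(v,3) for k,v in o.items()})
P={}
for c in("scene","top"):
    p=bot.read_camera(c);P[c]=p
    cv2.imwrite(f"pics/{c}0.png",p["pixels"][:,:,::-1])
    for t in("shaft","flat","stand","notch","collar","screw","screwdriver","glue","offcut"):
        for d in bot.tip_of(t,p)[:4]:print(c,t,np.round(d["xy"],1),round(d["score"],2))
    print(np.round(p["T"],3).tolist(),np.round(p["camera_matrix"],1).tolist())
print(o["t"],bot.get_obs()["t"])
E
```

```text
pics
{'t': np.float64(0.0), 'q': array([ 1.208,  0.478,  0.022,  1.556, -0.012,  1.109, -0.083]), 'joint_vel': array([-0.   ,  0.   , -0.002, -0.   , -0.002,  0.002,  0.   ]), 'joint_torque': array([-1.0000e-03, -5.9646e+01,  1.6080e+00, -2.8120e+01,  1.3000e-02,
        9.0000e-03,  0.0000e+00]), 'eef_pos': array([ 0.17 , -0.653,  0.23 ]), 'tool_rot': array([-0.001,  0.992,  0.127, -0.   ]), 'contact_force': array([ 0.715, -0.118,  0.087]), 'torque': array([-0.048,  0.002, -0.01 ]), 'grasp_force': np.float64(0.0), 'gripper_width': np.float64(0.996)}
scene flat [322.4 122.3] 0.92
scene flat [256.9 204.9] 0.6
scene stand [330.1 181.3] 0.82
scene stand [263.5 240.8] 0.68
scene stand [357.7 297.5] 0.18
scene notch [291.3 115.7] 0.94
scene notch [360.7 296.1] 0.7
scene notch [237.6 186.7] 0.67
scene collar [398.1 318. ] 0.94
scene collar [356.9 296.1] 0.77
scene screw [347.7 287.3] 0.89
scene screw [397.5 325.7] 0.67
scene screwdriver [234.5 304.1] 0.57
scene glue [277.6 355.1] 0.94
scene offcut [425.3 357.7] 0.58
[[-0.816, 0.362, -0.45, 1.077], [0.578, 0.494, -0.65, 0.839], [-0.013, -0.79, -0.612, 0.878], [0.0, 0.0, 0.0, 1.0]] [[545.5, 0.0, 323.8], [0.0, 545.5, 240.0], [0.0, 0.0, 1.0]]
top shaft [440.6 341.1] 0.77
top shaft [379.8 222.6] 0.63
top flat [461.7 348.5] 0.7
top flat [387.3 221.1] 0.41
top stand [442.5 340.5] 0.61
top notch [513.1 328.3] 0.84
top notch [421.1 219.3] 0.8
top collar [275.5 257.4] 0.59
top screw [228.2 256. ] 0.92
top screw [285.2 246.8] 0.71
top screwdriver [325.2 164.7] 0.66
top screwdriver [190.8 252.5] 0.51
top glue [265.3 166.4] 0.62
top offcut [191.7 251.2] 0.84
[[-0.015, -0.998, 0.064, 0.426], [-1.0, 0.015, -0.003, 0.015], [0.002, -0.064, -0.998, 1.551], [0.0, 0.0, 0.0, 1.0]] [[554.5, 0.0, 315.9], [0.0, 554.5, 240.0], [0.0, 0.0, 1.0]]
0.0 1.0
```

View images.

View pics/scene0.png

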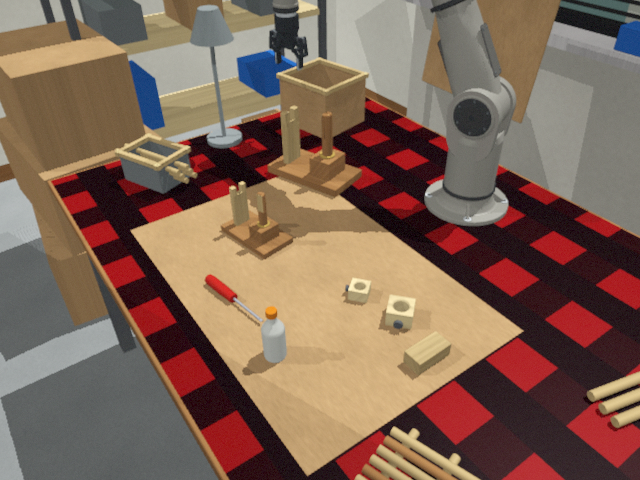

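View pics/top0.png

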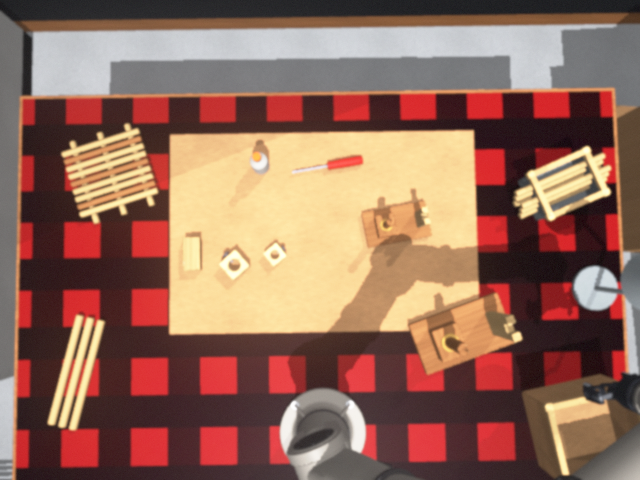

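Run:
```python
from h import *
s=bot.read_camera("scene");t=bot.read_camera("top")
for n,a,b in(("notch",(237.6,186.7),(421.1,219.3)),("flat",(256.9,204.9),(387.3,221.1)),("screw",(347.7,287.3),(285.2,246.8)),("collarctr",(360,290),(275.3,254.5))):
    x,e=tri([ray(s,a),ray(t,b)]);print(n,np.round(x,4),np.round(e,4))
print(atz(t,(385.5,224),.15),atz(t,(275.3,254.5),.03),atz(s,(356.9,296.1),0))
for k,p in(("scene",s),("top",t)):
    for th in("collar","shaft","stand"):
        print(k,th,[(np.round(d["xy"],1),round(d["score"],2)) for d in bot.spot_in(th,p)[:4]])
a=s["pixels"][160:320,200:400];b=t["pixels"][190:270,255:455]
im=np.vstack([cv2.resize(a,None,fx=3,fy=3,interpolation=2)[:360],cv2.resize(b,None,fx=3,fy=3,interpolation=2)])
cv2.imwrite("pics/crop.png",im[:,:,::-1]);print(im.shape)
```

```text
notch [ 0.5716 -0.2641  0.1295] [0.0059 0.0059]
flat [ 0.5675 -0.1773  0.1191] [0.004 0.004]
screw [0.5033 0.0987 0.0134] [0.0044 0.0044]
collarctr [0.4843 0.1248 0.014 ] [0.0018 0.0018]
[ 0.55378587 -0.16628295  0.15      ] [0.48514937 0.12251605 0.03      ] [0.49188007 0.12639886 0.        ]
scene collar [(array([357.6, 290.9]), 0.91), (array([398.8, 310. ]), 0.71)]
scene shaft [(array([258.6, 211.2]), 0.69), (array([323.7, 134.6]), 0.67)]
scene stand [(array([253.8, 226.5]), 0.92), (array([316.8, 163.3]), 0.87)]
top collar [(array([233.3, 262.5]), 0.71), (array([338.5, 163.5]), 0.65), (array([270.8, 253.3]), 0.61)]
top shaft [(array([456.1, 347.9]), 0.82), (array([386.3, 220.1]), 0.58)]
top stand [(array([463.4, 331.3]), 0.93), (array([395.4, 226.5]), 0.68), (array([338.5, 162.4]), 0.44), (array([189.6, 254.8]), 0.39)]
(600, 600, 3)
```

View pics/crop.png

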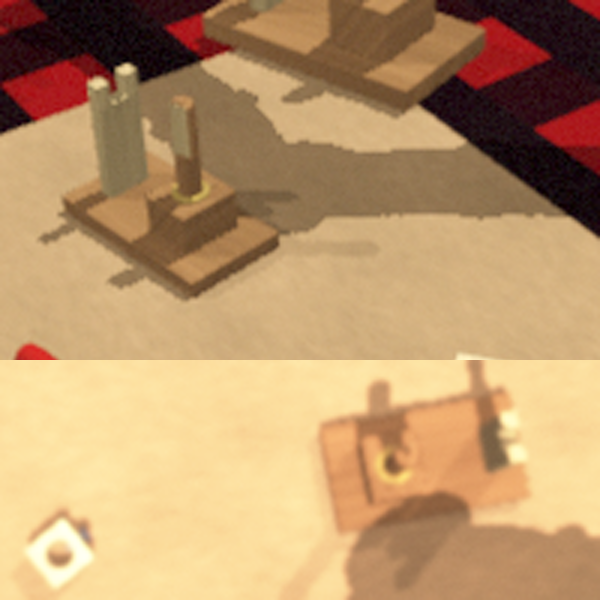

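jog_arm(motion=[[0,0,-0.1,49,-37,-14,85],[0,0,-0.2,98,-74,-28,85],[0,0,-0.3,147,-112,-42,85],[0,0,-0.4,196,-149,-56,85],[0,0,-0.5,245,-186,-70,85],[0,0,-0.6,294,-224,-70,85],[0,0,-0.7,343,-261,-70,85],[0,0,-0.8,392,-298,-70,85],[0,0,-0.93,441,-336,-70,85],[0,0,-1.05,490,-374,-70,85]])

```text
t: 2.65
eef_pos: [0.5511, -0.1663, 0.3017]
tool_rot: [0.0, 0.794, 0.609, 0.0]
contact_force: [0.3, -0.3, 0.4]
gripper_width: 0.997
grasp_force: 0.0
```

```bash
cat >> h.py <<'E'
def wray(p,o,xy):
    K=np.array(p["camera_matrix"]);u=(np.array(xy)-K[:2,2])/K[0,0];r=np.linalg.norm(u)+1e-12
    d=np.array([*(np.sin(r)*u/r),np.cos(r)])
    X=wT(p,o);return X[:3,3],X[:3,:3]@d
def wT(p,o):
    q=o["tool_rot"];T=np.eye(4);T[:3,:3]=R.from_quat([q[1],q[2],q[3],q[0]]).as_matrix();T[:3,3]=o["eef_pos"]
    return T@np.array(p["tool_from_camera"])
def wproj(p,o,X):
    T=np.linalg.inv(wT(p,o));c=T[:3,:3]@np.array(X)+T[:3,3];th=np.arctan2(np.hypot(c[0],c[1]),c[2])
    K=np.array(p["camera_matrix"]);return K[:2,2]+K[0,0]*th*c[:2]/np.hypot(c[0],c[1])
def watz(p,o,xy,z):
    a,d=wray(p,o,xy);return a+d*(z-a[2])/d[2]
E
python3 - <<'E'
from h import *
o=bot.get_obs();print(o["t"],np.round(o["eef_pos"],4),np.round(o["tool_rot"],4),np.round(o["q"],2))
p=bot.read_camera("wrist");np.savez("w1.npz",**{k:v for k,v in p.items()},eef_pos=o["eef_pos"],tool_rot=o["tool_rot"])
print(np.round(p["tool_from_camera"],3).tolist(),np.round(p["camera_matrix"],1).tolist())
cv2.imwrite("pics/w1.png",p["pixels"][:,:,::-1])
for t in("shaft","flat","notch","stand"):
    for d in bot.tip_of(t,p)[:3]:print(t,np.round(d["xy"],1),round(d["score"],2))
E
```

```text
2.65 [ 0.5511 -0.1663  0.3017] [4.000e-04 7.935e-01 6.085e-01 1.000e-04] [ 0.54  0.29 -0.45  1.69  0.13  1.19 -0.2 ]
[[-0.0, -0.947, -0.322, 0.084], [1.0, -0.0, 0.0, -0.001], [-0.0, -0.322, 0.947, -0.144], [0.0, 0.0, 0.0, 1.0]] [[371.6, 0.0, 317.9], [0.0, 371.6, 242.0], [0.0, 0.0, 1.0]]
shaft [328.6 195.8] 0.85
flat [337.8 221.7] 0.85
notch [372.5 309. ] 0.66
stand [326.3 197.1] 0.9
stand [156.2 349. ] 0.63
```

View pics/w1.png

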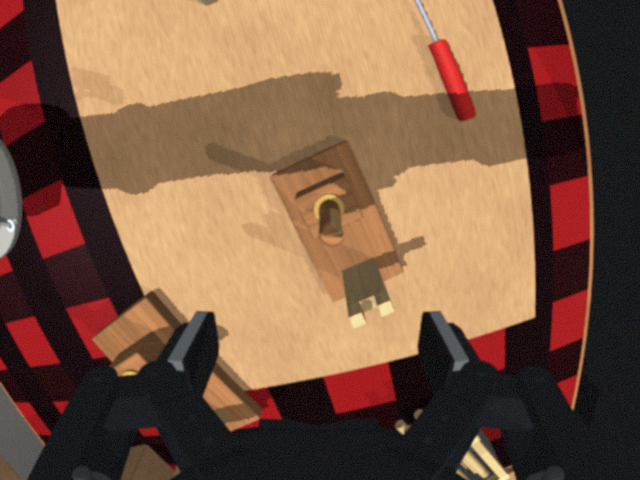

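Run:
```python
from h import *
p=dict(np.load("w1.npz"));o=p
for n,xy,z in(("axis0",(328.6,195.8),0),("washer",(328,207),.058),("top",(332,239),.15),("notch",(372.5,309),.122),("prong",(357,321),.134),("prong",(386,309),.134),("b",(274,178),.018),("b",(346,142),.018),("b",(402,270),.018),("b",(333,300),.018)):
    print(n,np.round(watz(p,o,xy,z),4))
a=p["pixels"][185:335,270:420];cv2.imwrite("pics/w1c.png",cv2.resize(a,None,fx=4,fy=4,interpolation=2)[:,:,::-1])
```

```text
axis0 [ 0.5612 -0.1779  0.    ]
washer [ 0.5589 -0.1775  0.058 ]
top [ 0.5583 -0.1831  0.15  ]
notch [ 0.5781 -0.2743  0.122 ]
prong [ 0.5605 -0.2763  0.134 ]
prong [ 0.5906 -0.271   0.134 ]
b [ 0.5058 -0.1369  0.018 ]
b [ 0.5969 -0.1181  0.018 ]
b [ 0.6282 -0.2903  0.018 ]
b [ 0.5329 -0.3078  0.018 ]
```

View pics/w1c.png

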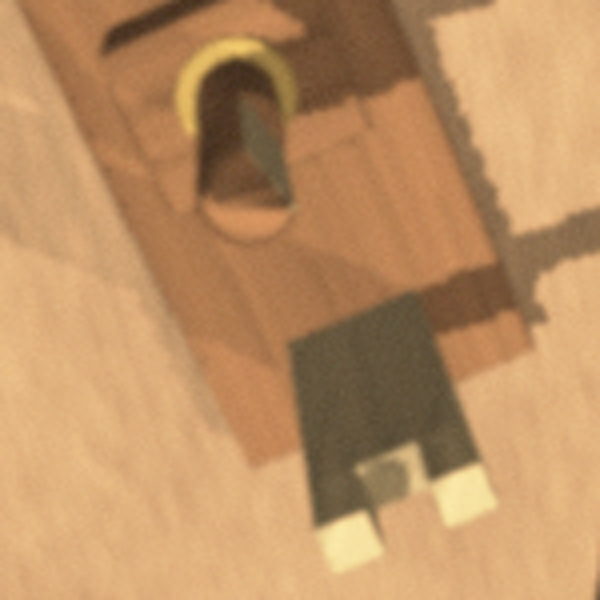

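Run:
```python
from h import *
p=dict(np.load("w1.npz"));o=p
A=np.array([.560,-.178]);ims=[]
for deg in(10,25,40):
    a=cv2.resize(p["pixels"][200:260,300:360],None,fx=6,fy=6,interpolation=2)
    n=np.array([np.cos(np.radians(deg)),np.sin(np.radians(deg))]);t=np.array([-n[1],n[0]])
    def pr(xy,z): return ((wproj(p,o,[*xy,z])-[300,200])*6+2.5).astype(int)
    q=np.array([pr(A+.006*n+s*.0092*t,z) for s,z in((-1,.15),(1,.15),(1,.1),(-1,.1))])
    cv2.polylines(a,[q],True,(0,0,255),1)
    c=np.array([pr(A+.011*np.array([np.cos(u),np.sin(u)]),.15) for u in np.linspace(0,6.28,40)])
    cv2.polylines(a,[c],True,(0,255,0),1);ims.append(a)
im=np.hstack(ims)[:,:1080];im=cv2.resize(im,(798,266));cv2.imwrite("pics/ov.png",im[:,:,::-1])
```

```text
(no output)
```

View pics/ov.png

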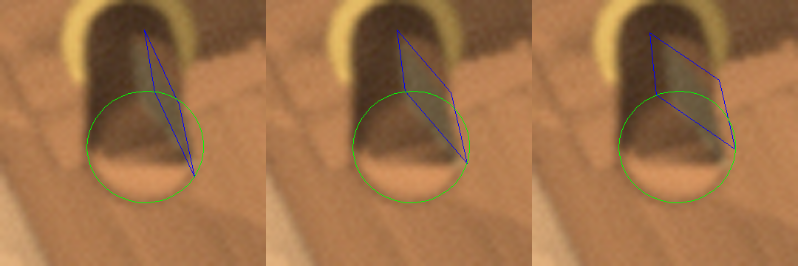

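jog_arm(motion=[[0,0,-0.15,-3,3,30,60],[0,0,-0.3,-6,6,60,60],[0,0,-0.45,-9.5,10.5,90,60],[0,0,-0.6,-9.5,10.5,110,60],[0,0,-0.75,-9.5,10.5,120,60],[0,0,-0.75,-9.5,10.5,120,60],[0,0,-0.75,-9.5,10.5,120,60]])

```text
t: 3.78
eef_pos: [0.5576, -0.181, 0.1819]
tool_rot: [0.0, 0.519, 0.855, -0.0]
contact_force: [0.9, 0.1, 0.2]
gripper_width: 0.701
grasp_force: 0.0
```

Run:
```python
from h import *
o=bot.get_obs();print(o["t"],np.round(o["eef_pos"],4),np.round(o["tool_rot"],4),np.round(o["q"],2))
p=bot.read_camera("wrist");np.savez("w2.npz",**p,eef_pos=o["eef_pos"],tool_rot=o["tool_rot"])
for t in("shaft","flat","notch"):
    for d in bot.tip_of(t,p)[:2]:print(t,np.round(d["xy"],1),round(d["score"],2), watz(p,o,d["xy"],{"shaft":0,"flat":.125,"notch":.122}[t]))
a=p["pixels"].copy()
for c,A in(((0,255,0),(.561,-.177)),):
  for z in(.15,.06):
    q=np.array([wproj(p,o,[A[0]+.011*np.cos(u),A[1]+.011*np.sin(u),z]) for u in np.linspace(0,6.28,40)])
    cv2.polylines(a,[q.astype(int)],True,c,1)
cv2.imwrite("pics/w2.png",a[:,:,::-1])
```

```text
3.775 [ 0.5576 -0.181   0.1819] [ 5.000e-04  5.191e-01  8.547e-01 -2.000e-04] [ 0.63  0.44 -0.55  1.79  0.27  0.98  0.45]
shaft [321.  211.2] 0.76 [ 0.55900487 -0.17778286  0.        ]
flat [333.6 270.1] 0.82 [ 0.56664971 -0.1784507   0.125     ]
notch [281.8 385. ] 0.66 [ 0.57760044 -0.27513154  0.122     ]
```

View pics/w2.png

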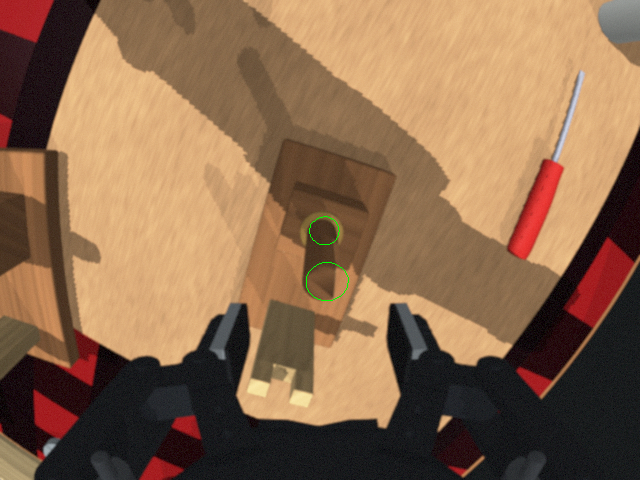

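jog_arm(motion=[[0,0,0,2,2.4,37,60],[0,0,0,2,2.4,74,60],[0,0,0,2,2.4,74,30],[0,0,0,2,2.4,74,0],[0,0,0,2,2.4,74,0],[0,0,0,2,2.4,74,0],[0,0,0,2,2.4,74,0]], grip_force=50)

```text
t: 4.85
eef_pos: [0.5568, -0.1786, 0.1089]
tool_rot: [-0.001, 0.518, 0.855, -0.002]
contact_force: [-9.3, -2.6, 6.0]
gripper_width: 0.192
grasp_force: 48.8
```

Run:
```python
from h import *
o=bot.get_obs();print({k:np.round(o[k],4) for k in o})
```

```text
{'t': np.float64(4.85), 'q': array([ 0.5967,  0.5272, -0.5175,  1.8514,  0.3405,  0.8546,  0.392 ]), 'joint_vel': array([0.0005, 0.0004, 0.0006, 0.0009, 0.0002, 0.0005, 0.0001]), 'joint_torque': array([-2.84220e+00, -5.19064e+01, -8.53770e+00, -2.54972e+01,
       -2.28200e-01, -2.76850e+00,  4.01000e-02]), 'eef_pos': array([ 0.5568, -0.1786,  0.1089]), 'tool_rot': array([-0.0009,  0.518 ,  0.8554, -0.0021]), 'contact_force': array([-9.3328, -2.6184,  5.9867]), 'torque': array([-0.3794,  1.8856, -0.0632]), 'grasp_force': np.float64(48.8469), 'gripper_width': np.float64(0.1919)}
```

jog_arm(motion=[[0,0,0.15,0.7,-1.7,0,0],[0,0,0.31,1.1,-1.6,0,0],[0,0,0.47,1.5,-1.4,0,0],[0,0,0.63,1.9,-1.2,0,0],[0,0,0.79,2.2,-1,0,0],[0,0,0.95,2.4,-0.8,0,0],[0,0,1.11,2.6,-0.4,0,0],[0,0,1.27,2.7,0,0,0],[0,0,1.43,2.8,0.4,0,0],[0,0,1.59,2.9,0.8,0,0]], grip_force=60)

```text
t: 6.1
eef_pos: [0.5603, -0.1761, 0.109]
tool_rot: [0.002, 0.974, 0.227, 0.002]
contact_force: [5.4, -7.2, -8.7]
gripper_width: 0.191
grasp_force: 58.6
```

```bash
cat >> h.py <<'E'
def st():
    o=bot.get_obs();q=o["tool_rot"];M=R.from_quat([q[1],q[2],q[3],q[0]]).as_matrix()
    print("t",o["t"],"pos",np.round(o["eef_pos"],4),"yaw x,y deg",np.round(np.degrees([np.arctan2(M[1,0],M[0,0]),np.arctan2(M[1,1],M[0,1])]),1),"z",np.round(M[:,2],3),"F",np.round(o["contact_force"],1),"M",np.round(o["torque"],2),"w mm",round(o["gripper_width"]*85.4,1),"g",round(float(o["grasp_force"]),1),"q",np.round(o["q"],2));return o
E
python3 -c "from h import *;st()"
```

```text
t 6.1 pos [ 0.5603 -0.1761  0.109 ] yaw x,y deg [ 26.3 -63.7] z [ 0.005 -0.003 -1.   ] F [ 5.4 -7.2 -8.7] M [-1.04 -0.69  0.12] w mm 16.3 g 58.6 q [ 0.31  0.48 -0.14  1.87  0.09  0.79 -1.  ]
```

jog_arm(motion=[[0,0,0.15,-0.5,1,0,0],[0,0,0.285,-0.9,1.8,0,0],[0,0,0.285,-0.9,1.8,0,0],[0,0,0.285,-0.9,1.8,0,0],[0,0,0.285,-0.9,1.8,0,0]])

```text
t: 6.72
eef_pos: [0.5611, -0.1767, 0.109]
tool_rot: [0.001, 0.996, 0.09, 0.003]
contact_force: [6.6, -2.6, -10.1]
gripper_width: 0.19
grasp_force: 60.2
```

```bash
python3 -c "
from h import *
st();s=bot.read_camera('scene');t=bot.read_camera('top')
a=cv2.resize(s['pixels'][165:265,205:305],None,fx=4,fy=4,interpolation=2);b=cv2.resize(t['pixels'][180:280,350:450],None,fx=4,fy=4,interpolation=2)
cv2.imwrite('pics/c3.png',np.hstack([a,b])[:,:,::-1])"
```

```text
t 6.725 pos [ 0.5611 -0.1767  0.109 ] yaw x,y deg [ 10.3 -79.7] z [ 0.006 -0.001 -1.   ] F [  6.6  -2.6 -10.1] M [-0.39 -1.04 -0.01] w mm 16.3 g 60.2 q [ 0.26  0.48 -0.07  1.87  0.05  0.79 -1.23]
```

View pics/c3.png

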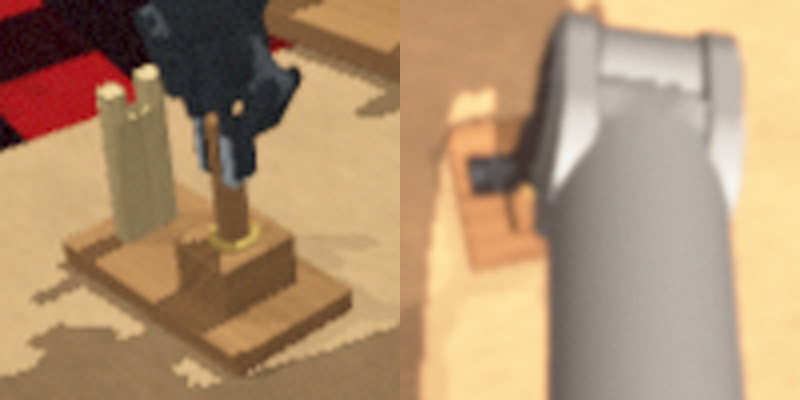

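jog_arm(motion=[[0,0,0,0,0,0,60],[0,0,0,0,0,0,60],[0,0,0,0,0,-20,60],[0,0,0,0,0,-80,60],[0,0,-0.15,0,-10,-130,60],[0,0,-0.32,-4,-70,-140,60],[0,0,-0.49,-8,-130,-140,60],[0,0,-0.66,-12,-190,-140,60],[0,0,-0.83,-16,-250,-140,60],[0,0,-1.0,-20,-308,-140,60]])

```text
t: 8.07
eef_pos: [0.4828, 0.1256, 0.2483]
tool_rot: [0.0, 0.829, 0.559, 0.001]
contact_force: [1.1, 0.7, -0.1]
gripper_width: 0.704
grasp_force: 0.0
```

```bash
python3 -c "from h import *;st()"
```

```text
t 8.075 pos [0.4828 0.1256 0.2483] yaw x,y deg [ 67.9 -22.1] z [ 0.002  0.    -1.   ] F [ 1.1  0.7 -0.1] M [ 0.05 -0.02 -0.  ] w mm 60.1 g 0.0 q [-0.01  0.2  -0.42  1.93  0.09  1.04 -0.85]
```

jog_arm(motion=[[0,0,-0.17,0,0,10,65],[0,0,-0.34,0,0,20,65],[0,0,-0.51,0,0,30,65],[0,0,-0.68,0,0,40,65],[0,0,-0.85,0,0,50,65],[0,0,-1.0,0,0,60,65],[0,0,-1.1,0,0,60,65],[0,0,-1.1,0,0,60,65]])

```text
t: 9.07
eef_pos: [0.4836, 0.1236, 0.1878]
tool_rot: [0.0, 0.418, 0.908, 0.0]
contact_force: [0.2, -0.1, -0.2]
gripper_width: 0.757
grasp_force: 0.0
```

Run:
```python
from h import *
o=st();p=bot.read_camera("wrist");np.savez("w4.npz",**p,eef_pos=o["eef_pos"],tool_rot=o["tool_rot"])
for t in("collar","screw"):
    for d in bot.tip_of(t,p)[:3]:print(t,np.round(d["xy"],1),round(d["score"],2), watz(p,o,d["xy"],{"collar":0,"screw":.015}[t]))
cv2.imwrite("pics/w4.png",p["pixels"][:,:,::-1])
```

```text
t 9.075 pos [0.4836 0.1236 0.1878] yaw x,y deg [130.6  40.6] z [ 0.001  0.    -1.   ] F [ 0.2 -0.1 -0.2] M [ 0.01  0.02 -0.01] w mm 64.6 g 0.0 q [ 0.11  0.29 -0.57  1.98  0.2   0.92  0.15]
collar [376.8 104.7] 0.71 [0.45900297 0.23225098 0.        ]
collar [319.5 215.3] 0.69 [0.48683009 0.12235089 0.        ]
collar [483.5  38.1] 0.21 [0.48934565 0.3536427  0.        ]
screw [430.4 101.6] 0.86 [0.48986608 0.2648615  0.015     ]
screw [320.2 246.3] 0.83 [0.50353898 0.10376805 0.015     ]
```

View pics/w4.png

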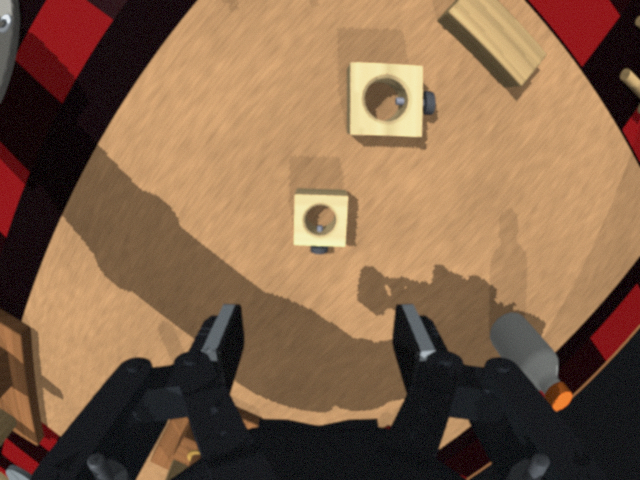

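Run:
```python
from h import *
p=dict(np.load("w4.npz"));o=p
hsv=cv2.cvtColor(p["pixels"],cv2.COLOR_RGB2HSV);g=hsv[185:255,285:360]
print(g[15,15],g[5,5],g[35,45])
m=((g[:,:,2]>195)&(g[:,:,1]<120)).astype(np.uint8)
n,l,s,c=cv2.connectedComponentsWithStats(m);k=1+np.argmax(s[1:,4]);print(s[k])
ys,xs=np.where(l==k)
P=np.array([watz(p,o,(x+285,y+185),.03)[:2] for x,y in zip(xs,ys)],np.float32)*1000
print(cv2.minAreaRect(P), P.mean(0))
for z in(.03,.0):print(np.round([watz(p,o,(u,v),.03) for u,v in((295,194.5),(348,194.5),(348,246),(294,245.5))],4)) if z else 0
```

```text
[ 23  78 243] [ 15 113 183] [ 15 111 183]
[   0    9   75   61 2456]
((488.6665344238281, 123.47923278808594), (64.37075805664062, 52.922447204589844), 40.55751419067383) [485.95425 120.3977 ]
[[0.4546 0.1286 0.03  ]
 [0.4879 0.1572 0.03  ]
 [0.5181 0.1235 0.03  ]
 [0.4824 0.0936 0.03  ]]
```

jog_arm(motion=[[0,0,0,-0.5,2.7,50,65],[0,0,0,-0.5,2.7,100,65],[0,0,0,-0.5,2.7,145,65],[0,0,0,-0.5,2.7,175,65],[0,0,0,-0.5,2.7,185,65],[0,0,0,-0.5,2.7,185,65],[0,0,0,-0.5,2.7,185,40],[0,0,0,-0.5,2.7,185,35],[0,0,0,-0.5,2.7,185,35]], grip_force=40)

```text
t: 10.35
eef_pos: [0.4871, 0.1253, 0.0038]
tool_rot: [0.001, 0.418, 0.909, 0.001]
contact_force: [-0.3, 0.5, 7.6]
gripper_width: 0.51
grasp_force: 41.4
```

```bash
python3 -c "from h import *;st()"
```

```text
t 10.35 pos [0.4871 0.1253 0.0038] yaw x,y deg [130.6  40.6] z [ 0.003  0.001 -1.   ] F [-0.3  0.5  7.6] M [-0.01  0.26 -0.02] w mm 43.5 g 41.4 q [-0.03  0.58 -0.43  2.1   0.45  0.55 -0.07]
```

jog_arm(motion=[[0,0,0,0,0,-30,35],[0,0,0,0,0,-85,35],[0,0,0.1,-20,-10,-140,35],[0,0,0.2,-65,-33,-175,35],[0,0,0.3,-115,-59,-180,35],[0,0,0.4,-165,-85,-180,35],[0,0,0.48,-215,-110,-180,35],[0,0,0.53,-260,-134,-180,35],[0,0,0.53,-278,-143,-180,35],[0,0,0.53,-278,-143,-180,35]])

```text
t: 11.6
eef_pos: [0.5582, -0.1802, 0.1825]
tool_rot: [0.0, 0.642, 0.767, 0.0]
contact_force: [0.3, 0.6, -0.8]
gripper_width: 0.505
grasp_force: 40.9
```

Run:
```python
from h import *
o=st();p=bot.read_camera("wrist");np.savez("w5.npz",**p,eef_pos=o["eef_pos"],tool_rot=o["tool_rot"])
s=bot.read_camera("scene")
a=p["pixels"][120:420,170:470];b=cv2.resize(s["pixels"][140:240,205:305],None,fx=4,fy=4,interpolation=2)
a=cv2.resize(a,(400,400),interpolation=2)
cv2.imwrite("pics/w5.png",np.hstack([a,b])[:,:,::-1])
```

```text
t 11.6 pos [ 0.5582 -0.1802  0.1825] yaw x,y deg [100.1  10.1] z [ 0. -0. -1.] F [ 0.3  0.6 -0.8] M [ 0.03 -0.04  0.02] w mm 43.2 g 40.9 q [ 0.47  0.41 -0.34  1.8   0.16  0.96  0.24]
```

View pics/w5.png

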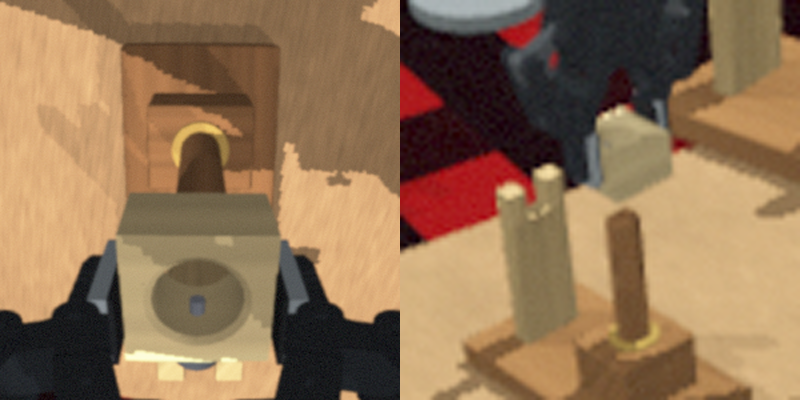

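Run:
```python
from h import *
p=dict(np.load("w5.npz"));o=p
q=o["tool_rot"];M=R.from_quat([q[1],q[2],q[3],q[0]]).as_matrix()
f=lambda u,v,z:np.round(1000*(M.T@(watz(p,o,(170+u*.75,120+v*.75),z)-o["eef_pos"])),1)
zt=.2087
for n,u,v,z in(("bore rim",198,299,zt),("back top",198,236,zt),("front top",198,359,zt),("back bottom",198,195,zt-.03),("L",120,300,zt),("R",277,300,zt),("boretop",198,258,zt),("borebot",198,341,zt),("boreL",151,299,zt),("boreR",246,299,zt)):print(n,f(u,v,z))
```

```text
bore rim [  2.8  -0.  -26.2]
back top [ 23.2  -0.  -26.2]
front top [-20.2   0.  -26.2]
back bottom [22.6  0.   3.8]
L [  2.1 -22.4 -26.2]
R [  2.1  22.7 -26.2]
boretop [ 16.4  -0.  -26.2]
borebot [-12.8  -0.  -26.2]
boreL [  2.7 -13.4 -26.2]
boreR [  2.7  13.7 -26.2]
```

jog_arm(motion=[[0,0,0,-0.7,1.7,8,35],[0,0,0,-0.7,1.7,16,35],[0,0,0,-0.7,1.7,24,35],[0,0,0,-0.7,1.7,29,35],[0,0,0,-0.7,1.7,33,35],[0,0,0,-0.7,1.7,37,35],[0,0,0,-0.7,1.7,37,35]])

```text
t: 12.58
eef_pos: [0.56, -0.1796, 0.145]
tool_rot: [-0.0, 0.641, 0.767, -0.0]
contact_force: [-0.6, -0.6, -0.8]
gripper_width: 0.508
grasp_force: 40.9
```

```bash
python3 -c "from h import *;st()"
```

```text
t 12.575 pos [ 0.56   -0.1796  0.145 ] yaw x,y deg [100.2  10.2] z [-0.  0. -1.] F [-0.6 -0.6 -0.8] M [-0.06 -0.01 -0.04] w mm 43.4 g 40.9 q [ 0.46  0.45 -0.33  1.83  0.18  0.89  0.22]
```

jog_arm(motion=[[0,0,0,-1,0,4,35],[0,0,0,-1,0,8,35],[0,0,0,-1,0,12,35],[0,0,0,-1,0,16,35],[0,0,0,-1,0,16,35]])

```text
t: 13.2
eef_pos: [0.56, -0.1805, 0.1289]
tool_rot: [-0.0, 0.641, 0.767, -0.0]
contact_force: [0.8, -0.4, -0.7]
gripper_width: 0.503
grasp_force: 40.9
```

```bash
python3 -c "from h import *;st()"
```

```text
t 13.2 pos [ 0.56   -0.1805  0.1289] yaw x,y deg [100.3  10.3] z [-0.001  0.    -1.   ] F [ 0.8 -0.4 -0.7] M [-0.01  0.03  0.01] w mm 42.9 g 40.9 q [ 0.46  0.47 -0.33  1.84  0.19  0.86  0.22]
```

jog_arm(motion=[[0,0,0,0,0,6,35],[0,0,0,0,0,12,35],[0,0,0,0,0,18,35],[0,0,0,0,0,18,35],[0,0,0,0,0,18,35]])

```text
t: 13.82
eef_pos: [0.5604, -0.1806, 0.1114]
tool_rot: [0.0, 0.641, 0.767, 0.0]
contact_force: [0.3, -0.4, 0.0]
gripper_width: 0.509
grasp_force: 40.9
```

Run:
```python
from h import *
o=st();s=bot.read_camera("scene");p=bot.read_camera("wrist")
for d in bot.tip_of("screw",s)[:2]:print("screw",d,atz(s,d["xy"],.122))
for d in bot.tip_of("notch",s)[:3]:print("notch",d,atz(s,d["xy"],.122))
a=cv2.resize(p["pixels"][120:420,170:470],(400,400),interpolation=2);b=cv2.resize(s["pixels"][140:240,205:305],None,fx=4,fy=4,interpolation=2)
cv2.imwrite("pics/w6.png",np.hstack([a,b])[:,:,::-1])
```

```text
t 13.825 pos [ 0.5604 -0.1806  0.1114] yaw x,y deg [100.3  10.3] z [ 0. -0. -1.] F [ 0.3 -0.4  0. ] M [-0.03 -0.03 -0.02] w mm 43.5 g 40.9 q [ 0.45  0.5  -0.32  1.85  0.21  0.83  0.21]
screw {'xy': [403.3, 323.6], 'score': 0.81} [0.54864946 0.33566951 0.122     ]
screw {'xy': [253.1, 199.5], 'score': 0.61} [ 0.56803676 -0.20301905  0.122     ]
notch {'xy': [238.8, 186.1], 'score': 0.94} [ 0.56689847 -0.28040254  0.122     ]
notch {'xy': [290.1, 115.4], 'score': 0.81} [ 0.23036227 -0.56023707  0.122     ]
notch {'xy': [423.4, 357.7], 'score': 0.52} [0.57504625 0.41783335 0.122     ]
```

View pics/w6.png

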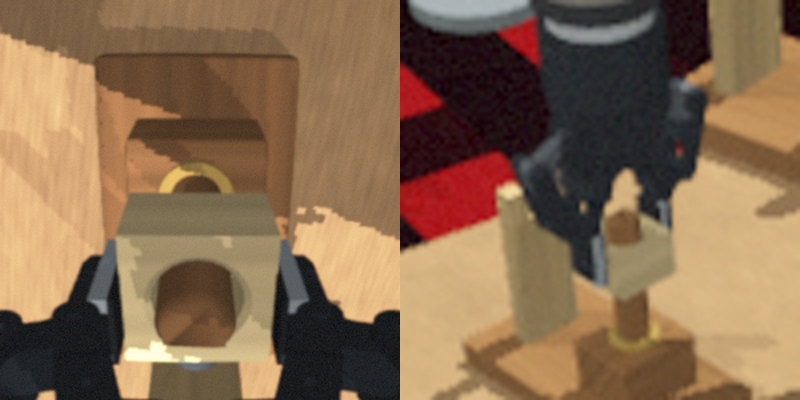

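```bash
python3 -c "from h import *;print(bot.hand_in());st()"
```

```text
the job is handed in; nothing more can be done
None
the job is handed in; nothing more can be done
```

I turned the dowel so its flat faces the notch. The collar is over it with the screw on the flat's side and is held there in the grip, its underside at about 108 mm, so the screw sits at about 123 mm against the notch's 122 mm. The job is handed in after about 14 s; the judge's verdict was not shown.

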